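Prove the stop, then hold a slide carrier flush on the sloped scanning stage

TASK

Prove the stage's stop button before loading: press its mushroom head fully down and let it spring up, then twist the head clockwise as far as it goes to reset it and let go. Then pick up the slide carrier by its fin, tilt it to match the sloping spring-loaded stage face, and press it gently down flush, centred and square on the face with its long side running up the slope, until the face gives about 4 mm of its 8 mm travel. Finish while still holding it there, steady and pressed, and leave the other things on the bench alone.

Things in the scene. Friction and masses are not known exactly. Their poses are not given: they have to be found in the camera images.
- stop_box: grey stop station fixed to the bench, a box 90 x 80 mm and 46 mm high with a round 48 mm wide collar on top (collar top 52 mm above the bench) and the grey mushroom head above that; origin at the centre of its underside, z up
- stop_head (a point): centre of the top of the mushroom head, 82 mm above the bench at rest. The head is a plain upright cylinder, diameter 40 mm, 20 mm tall (from 62 to 82 mm above the bench at rest), graspable across its diameter at any yaw, with a thin dark line and a pale dot on top that turn with it; z up
- stop_press (a joint): how far the head is pressed down, m: 0 up, 0.006 fully down; a spring pushes it back up, about 1 N to start and 5 N at the bottom; it does not latch
- stop_turn (a joint): rotation of the head about its vertical axis, rad, growing clockwise seen from above: starts at 0 to 0.12, hard end at 1.25; a little friction (0.04 N m), stays where it is left, and may be turned with the head up
- stage: dark steel base of the tilting stage, fixed to the bench: base plate 150 x 140 x 12 mm, two cheeks carrying a hinge along its y axis 82 mm above the bench; cheek tops 87 mm high, everything within 69 mm either side of its middle; origin at the centre of its underside, z up, -x is the side towards which the face leans
- stage_face (a point): centre of the flat aluminium stage face, 110 mm (x, up the slope) by 80 mm (y, level), with a 78 x 28 mm window in its middle, long way up the slope. z is the outward normal, leaning from vertical to the stage's -x (robot) side by a locked slope of 0.2 to 0.55 rad, new each time. 18 mm out from the hinge axis along z, about 98 mm above the bench; sinks with the face. No ledge or clip
- stage_plate (a joint): how far the face has sunk straight into the stage against its springs, m: 0 out, 0.008 at the hard stop; about 3 N to start moving, 1 N per mm more
- slide: slide carrier, loose, about 120 g: aluminium plate 80 (x) x 50 (y) x 6 mm with a glass slide let in; on its top, centred, an upright fin 40 mm long (x), 12 mm thick (y), 34 mm tall (its top 40 mm above the underside). Origin at the centre of its underside, z up through the fin. Same after a half turn. Lies flat on the bench, fin up
- petri: clear Petri dish, 92 mm wide, 28 mm high, bystander; origin under its centre
- marker: white marker pen with a black cap, 130 mm long, 13 mm thick, bystander; origin under its middle
- tip_box: pipette tip box, grey with clear lid, 122 x 87 x 65 mm, bystander; origin under its centre
- jar: amber jar with a black lid, 60 mm wide, 75 mm high, bystander; origin under its centre
- beaker: glass beaker, 70 mm wide, 85 mm high, bystander; origin under its centre
- wash_bottle: white wash bottle, 68 mm wide, orange top and bent spout, 195 mm high, bystander; origin under its centre
Not all that is in view belongs to the job. What is shaped like the stop_box but blue or purple is not meant. Of the things shaped like the slide, the aluminium one is meant.

How it is judged:
By the outcome, as a careful person would: the job done as asked, in the order asked, and still so for the second after the job is handed in, while the arm keeps its last pose, push and grip.
It also fails if it takes over 64 s, if anything falls off the work surface, if the arm or the gripper's body presses on something with over 40 N, if the wrist force passes 120 N, or if a joint passes its speed limit or range.

ROBOT

A 7-joint arm with a two-finger parallel gripper is mounted at the origin on the work surface. World frame = base frame: x ahead of the robot, y to its left, z up, the work surface at z = 0. Lengths are in m, angles in rad, forces in N, time in s.
With the tool pointing down it reaches from about 0.35 to 0.9 m from the base axis. Payload 8.1 kg.
Tool frame: the origin (TCP) lies on the centre line of the jaws, within the pads' length; the fingertips stand 14 mm ahead of it and the grasp point (between the pads) lies 5 mm behind it; z points along the fingers, y is the direction in which the jaws open and shut (so a half turn about z gives the same grasp; the last joint's range is limited). The gripper opens to 92 mm and grips with 3 to 60 N. Pads are 19 mm wide; open, the fingers measure 130 mm over their backs; the gripper's body (75 mm by 190 mm) begins 47 mm behind the grasp point.
Start: joints at [-1.447, 0.434, 0.025, 1.573, -0.012, 1.134, -0.075], TCP at [0.141, 0.609, 0.241] pointing down, gripper open.
Joint ranges: [-2.62, 2.62], [-0.44, 2.09], [-1.27, 1.32], [0.08, 2.57], [-1.32, 4.46], [0.12, 2], [-2.74, 2.74]. Speed limits (rad/s): [2.22, 2.22, 3.01, 3.01, 3.14, 3.14, 3.14].

INTERFACE

Orientations are given as a rotation vector (axis times angle).
In Python, from cell import observe, eyes, arm gives the robot as it stands.
- The arm moves only by the tool step_arm, never from a script. Its argument "series" is a list that holds one entry, the list of rows, each a list of 5 numbers: the finger opening in m, from 0 to 0.0918, then the shift along the world's x, y, z in m, then the turn about the world's z in degrees. In form: [[[hand, dx, dy, dz, spin], ...]]. A call has 1 to 20 rows; each row is the pose to reach, as a shift and turn from the pose measured when the call began; what a row does not reach only later rows make up. A row lasts 1/12 s, in which the tool goes at most 41.7 mm and 7.16 degrees, less where a joint would pass 70% of its speed; a pose out of reach is approached as far as the arm can. A call with a gripper value outside its range is refused whole. The fingers move at their own pace and stop on an object; "squeeze" is the grip in N (left out, the last holds). Time passes only in rows, so rows that repeat a pose let the fingers close. It gives the time, the measured TCP pose, the force and the opening at its end, in the units of the state.
- observe(): the state, without advancing time (a new reading comes with each control period).
- eyes.get_image(name): name is "scene" or "side" or "wrist"; returns (picture, depth): 400x640x3 uint8, red, green, blue; 400x640 float32, m along the optical axis (not along the pixel's ray), 0 where there is no reading.
- eyes.camera_params(name): a dict with "intrinsics" (3x3 intrinsics, pixels), "distortion" ([k1, k2, p1, p2, k3] as OpenCV has them; the pictures are not rectified), "position" and "attitude" of the camera in the world. Camera axes: x right, y down, z forward; pixel columns grow to the right and rows downward; lengths in m; the calibration is good to about 2 mm. A picture is of the moment at which its call begins: read the wrist's pose just before it. camera_params takes no time and is no camera call; for the wrist camera it gives the pose at the moment of the call.
- arm.sign_off(): hands the job in, once; it reports no verdict.
The state is a dict: "clock": time; "joints": joint angles; "dq": joint speeds; "joint_efforts": joint torques, N m; "position": TCP position; "ee_rot": TCP orientation; "force": force on the tool from outside, world axes, zero at the start; "ft_torque": the same for the moment, N m; "width": opening from 0.0 (shut) to 1.0 (fully open).
Only numpy, scipy, OpenCV 4.12 (cv2) and the standard library are available. Lean on these libraries where they do the work, as an engineer would, in place of code of your own. Each camera call takes 0.05 s, during which the arm holds its last target.

## Working session

There is one attempt and no reset: what is moved stays moved. The work goes in short steps, Python scripts to look and compute and a tool call to move; the robot and the scene stay as the last step left them, time stands still between calls to the robot, and variables do not carry over. Pictures are saved under pics/ and viewed, and the job is handed in when it is done.

Besides the shell and the picture viewer there is one more tool, called after ">>>" as name(argument=value, ...) on one line, values as JSON. step_arm: Moves the arm, as the interface text tells. Its arguments: {"type":"object","properties":{"series":{"type":"array"},"squeeze":{"type":"number"}},"required":["series"]}

```bash
ls; mkdir -p pics
cat > h.py <<'E'
import numpy as np, cv2
from cell import observe, eyes, arm
E
python3 - <<'E'
from h import *
s=observe()
for k,v in s.items(): print(k,np.round(v,4))
for n in ["scene","side","wrist"]:
    p=eyes.camera_params(n); 
    im,d=eyes.get_image(n); np.savez(f"pics/{n}0.npz",im=im,d=d,**{k:np.array(v) for k,v in p.items()})
    cv2.imwrite(f"pics/{n}0.png",im[:,:,::-1]); print(n,p)
E
```

```text
pics
clock 0.0
joints [-1.4466  0.4352  0.025   1.5741 -0.0116  1.134  -0.0751]
dq [-0.0026 -0.0017 -0.0009  0.0011  0.0004  0.0009 -0.0009]
joint_efforts [-5.00000e-04 -6.67855e+01  9.85000e-01 -3.14471e+01 -6.05000e-02
  4.27000e-02  2.00000e-04]
position [0.1405 0.6085 0.2399]
ee_rot [-3.5570e-01 -3.1214e+00  2.5000e-03]
force [0.7133 0.3578 1.164 ]
ft_torque [-0.0089 -0.007  -0.0099]
width 0.9994
scene {'intrinsics': array([[373.75697211,   0.        , 320.13763086],
       [  0.        , 373.75697211, 200.86816866],
       [  0.        ,   0.        ,   1.        ]]), 'distortion': array([-0.01082585,  0.        ,  0.        ,  0.        ,  0.        ]), 'position': array([1.04321051, 0.7049514 , 0.85579441]), 'attitude': array([-0.85802331, -2.49449891,  1.13988013])}
side {'intrinsics': array([[430.01970164,   0.        , 319.68604101],
       [  0.        , 430.01970164, 201.38454133],
       [  0.        ,   0.        ,   1.        ]]), 'distortion': array([-0.08237911,  0.        ,  0.        ,  0.        ,  0.        ]), 'position': array([ 0.14227524, -0.88692083,  0.65582656]), 'attitude': array([-2.05858676,  0.42150222, -0.23505148])}
wrist {'intrinsics': array([[275.3617154 ,   0.        , 320.27095583],
       [  0.        , 275.3617154 , 197.14888409],
       [  0.        ,   0.        ,   1.        ]]), 'distortion': array([-0.03546575,  0.        ,  0.        ,  0.        ,  0.        ]), 'position': array([0.07546175, 0.62456921, 0.38447246]), 'attitude': array([2.29626748, 1.82717715, 0.22893883])}
```

View pics/scene0.png

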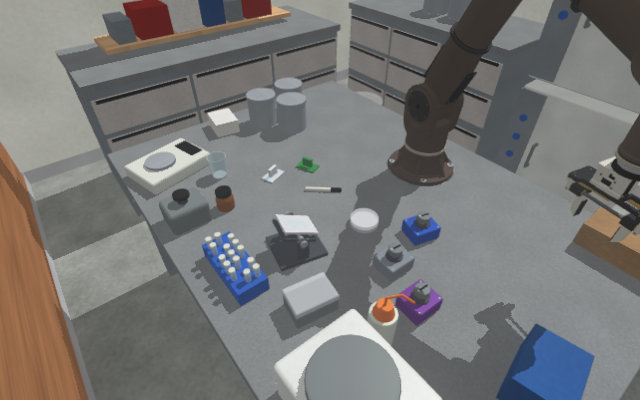

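View pics/side0.png

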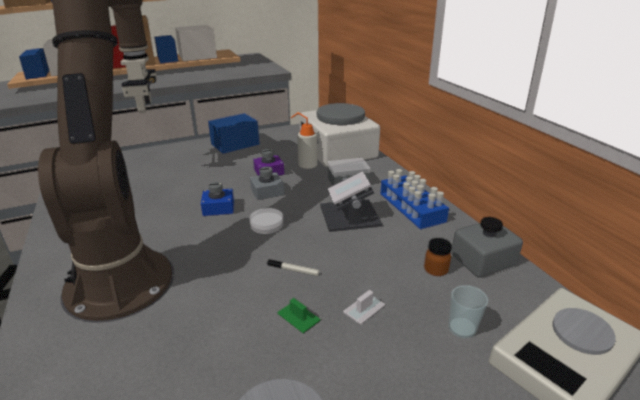

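View pics/wrist0.png

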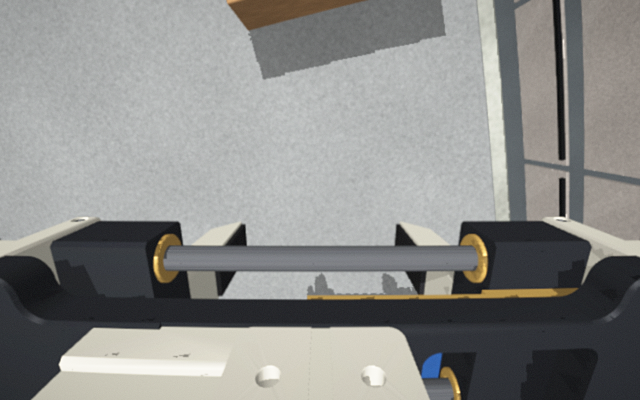

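Scene view: candidates for the stop station are the grey one (395,258), blue (421,228) and purple (419,299), plus a grey box with a black knob (185,208). For the slide they are the pale aluminium one (272,174) and the green one (308,165). The stage is at (297,235). By the description I take the grey stop (395,258) and the pale slide (272,174). Close crops next.

```bash
cat >> h.py <<'E'
from scipy.spatial.transform import Rotation as Ro
class V:
    def __init__(s,f):
        z=np.load(f); s.im=z['im'];s.d=z['d'];s.K=z['intrinsics'];s.D=z['distortion'];s.p=z['position'];s.R=Ro.from_rotvec(z['attitude']).as_matrix()
    def rays(s,uv):
        n=cv2.undistortPoints(np.array(uv,float).reshape(-1,1,2),s.K,s.D)[:,0]
        return np.c_[n,np.ones(len(n))]@s.R.T
    def plane(s,uv,z):
        r=s.rays(uv); return s.p+r*((z-s.p[2])/r[:,2])[:,None]
    def pts(s,mask):
        v,u=np.nonzero(mask&(s.d>0)); return s.p+s.rays(np.c_[u,v])*s.d[v,u][:,None]
    def proj(s,X):
        r,_=cv2.Rodrigues(s.R.T); return cv2.projectPoints(np.array(X,float).reshape(-1,1,3),r,-s.R.T@s.p,s.K,s.D)[0][:,0]
def tri(v1,a,v2,b):
    r1=v1.rays([a])[0];r2=v2.rays([b])[0]; r1/=np.linalg.norm(r1); r2/=np.linalg.norm(r2)
    A=np.c_[r1,-r2]; t=np.linalg.lstsq(A,v2.p-v1.p,rcond=None)[0]
    P,Q=v1.p+t[0]*r1,v2.p+t[1]*r2
    return (P+Q)/2,np.linalg.norm(P-Q)
def snap(n,name):
    p=eyes.camera_params(n); im,d=eyes.get_image(n)
    np.savez(f"pics/{name}.npz",im=im,d=d,**{k:np.array(v) for k,v in p.items()})
    cv2.imwrite(f"pics/{name}.png",im[:,:,::-1]); return V(f"pics/{name}.npz")
def crop(v,u0,v0,w,h,s,name):
    return cv2.resize(v.im[v0:v0+h,u0:u0+w,::-1],None,fx=s,fy=s,interpolation=cv2.INTER_NEAREST)
E
python3 - <<'E'
from h import *
a=V("pics/scene0.npz");b=V("pics/side0.npz")
def row(v,cs): return np.hstack([crop(v,*c,80,60,5,'') for c in cs])
cv2.imwrite("pics/c1.png",np.vstack([row(a,[(360,230),(235,145)]),]))
cv2.imwrite("pics/c2.png",row(b,[(225,155),(325,275)]))
cv2.imwrite("pics/c3.png",np.hstack([crop(a,255,195,90,80,4,''),crop(b,310,150,90,80,4,'')]))
E
```

```text
(no output)
```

View pics/c1.png

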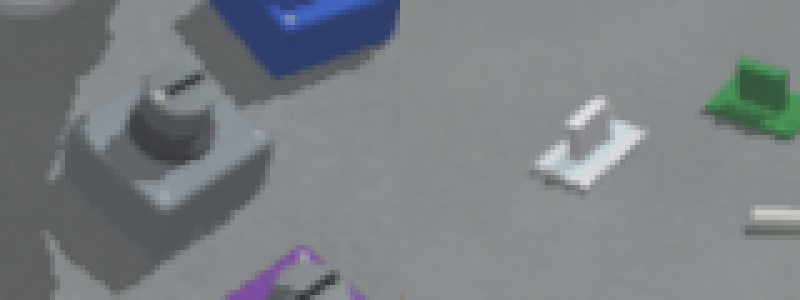

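View pics/c2.png

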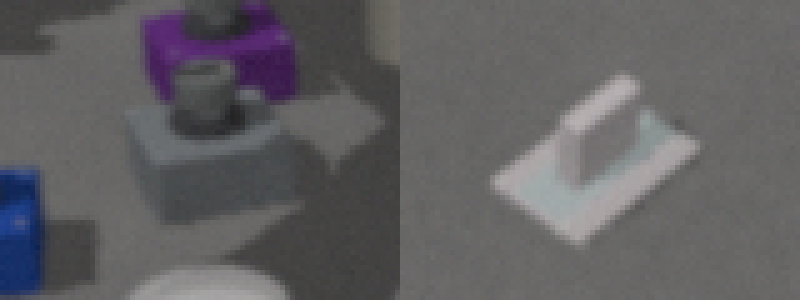

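View pics/c3.png

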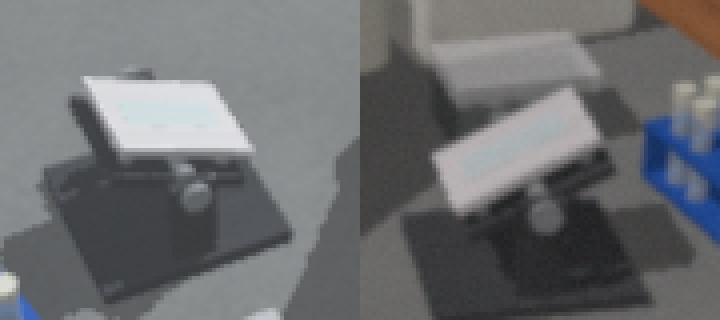

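Run:
```python
from h import *
a=V("pics/scene0.npz");b=V("pics/side0.npz")
print("head tri",tri(a,(396,247.5),b,(266,168.6)))
print("head planes",a.plane([(396,247.5)],.082),b.plane([(266,168.6)],.082))
def box(v,u0,v0,w,h):
    m=np.zeros(v.d.shape,bool);m[v0:v0+h,u0:u0+w]=1;return m
for v,c in((a,(380,235,32,30)),(b,(250,160,35,30))):
    P=v.pts(box(v,*c)); print("z hist",np.histogram(P[:,2],bins=np.arange(.03,.1,.006)))
    Q=P[(P[:,2]>.077)&(P[:,2]<.09)]; print("headtop",np.round(Q.mean(0),4),np.median(Q[:,2]),Q.min(0),Q.max(0),len(Q))
    B=P[(P[:,2]>.041)&(P[:,2]<.05)]
# stop box top yaw
P=np.vstack([v.pts(box(v,*c)) for v,c in((a,(368,235,52,45)),(b,(247,160,40,45)))])
B=P[(P[:,2]>.042)&(P[:,2]<.049)]; print("box",cv2.minAreaRect((B[:,:2]*1000).astype(np.float32)))
# slide
for v,c,g in((a,(255,155,40,35),0),(b,(340,285,50,42),0)):
    m=box(v,*c); P=v.pts(m); print(np.histogram(P[:,2],bins=np.arange(-.006,.05,.004))[0])
    hsv=cv2.cvtColor(v.im,cv2.COLOR_RGB2GRAY); bg=np.median(hsv[m]); 
    top=P[(P[:,2]>.035)&(P[:,2]<.047)]; print("fintop",top.mean(0),len(top),cv2.minAreaRect((top[:,:2]*1000).astype(np.float32)))
    pl=P[(P[:,2]>.0035)&(P[:,2]<.012)]; print("plate",pl.mean(0),len(pl),cv2.minAreaRect((pl[:,:2]*1000).astype(np.float32)))
# face
for v,c in((a,(272,210,50,28)),(b,(325,170,60,40))):
    m=box(v,*c); P=v.pts(m); P=P[(P[:,2]>.06)&(P[:,2]<.14)]
    bright=None
    for it in range(5):
        ctr=np.median(P,0) if it==0 else P.mean(0)
        n=np.linalg.svd(P-ctr)[2][2]; n*=np.sign(n[2]); r=(P-ctr)@n; k=abs(r)<(.01 if it==0 else .004); P=P[k]
    print("face",len(P),ctr,n,"tilt",np.arccos(n[2]),"dir",np.degrees(np.arctan2(n[1],n[0])),r.std())
```

```text
head tri (array([0.45390311, 0.28468761, 0.08344858]), np.float64(0.0001839266690874835))
head planes [[0.45290132 0.28388137 0.082     ]] [[0.45463638 0.28776623 0.082     ]]
z hist (array([  4,  13, 265, 108,   6,   9,  21,  22, 113,  14,   0]), array([0.03 , 0.036, 0.042, 0.048, 0.054, 0.06 , 0.066, 0.072, 0.078,
       0.084, 0.09 , 0.096]))
headtop [0.454  0.2833 0.0817] 0.08172219193705932 [0.43357323 0.26223604 0.07702242] [0.47163625 0.30110375 0.08593913] 132
z hist (array([ 63,  93, 282, 196,  35,   6,  21,  23,  51,  19,   0]), array([0.03 , 0.036, 0.042, 0.048, 0.054, 0.06 , 0.066, 0.072, 0.078,
       0.084, 0.09 , 0.096]))
headtop [0.449  0.279  0.0825] 0.08314144603706541 [0.43163952 0.2622353  0.0773105 ] [0.46920638 0.30454813 0.08735201] 76
box ((449.7665100097656, 331.02374267578125), (216.23939514160156, 156.80593872070312), 63.73571014404297)
[ 71 825 335  80  13   8   7   5  10   8  10  20   2]
fintop [ 0.49103737 -0.29962056  0.03950845] 30 ((489.5579528808594, -300.2297058105469), (39.36256408691406, 13.716504096984863), 20.11493492126465)
plate [ 0.48293672 -0.30606848  0.00597852] 203 ((479.56591796875, -322.9789733886719), (219.3556365966797, 161.02845764160156), 51.93098449707031)
[  6 972 460 402  30  23  24  16  23  24  20  67  28]
fintop [ 0.48756247 -0.30125273  0.04048851] 112 ((488.64862060546875, -299.4008483886719), (41.47471237182617, 13.436192512512207), 20.072628021240234)
plate [ 0.48759596 -0.30420904  0.00710251] 555 ((500.890380859375, -289.37860107421875), (119.57339477539062, 113.76264190673828), 68.21165466308594)
face 591 [0.62359758 0.0525788  0.09962981] [-0.39577967  0.10214655  0.91264699] tilt 0.4210825259734748 dir 165.5283668761922 0.0012914542427783604
face 166 [0.60893872 0.02225648 0.08782758] [-0.21374196  0.05133937  0.97554018] tilt 0.2216311718919679 dir 166.49379779094195 0.0017967878586994312
```

Run:
```python
from h import *
a=V("pics/scene0.npz");b=V("pics/side0.npz")
print("tool R\n",Ro.from_rotvec(observe()['ee_rot']).as_matrix().round(3))
C={}
for nm,v,(u0,v0,w,h) in(("a",a,(265,205,65,40)),("b",b,(322,168,56,42))):
    g=cv2.cvtColor(v.im,cv2.COLOR_RGB2GRAY); sub=g[v0:v0+h,u0:u0+w]
    t,_=cv2.threshold(sub,0,255,cv2.THRESH_OTSU)
    S=4; big=cv2.resize(sub,None,fx=S,fy=S,interpolation=cv2.INTER_CUBIC)
    t= t if nm=='a' else t+10
    m=(big>t).astype(np.uint8)
    n,l,st,ce=cv2.connectedComponentsWithStats(m); 
    print(nm,t,[(list(s),c.round(0)) for s,c in zip(st[1:],ce[1:]) if s[4]>500])
    i=1+np.argmax(st[1:,4]); mm=(l==i).astype(np.uint8)
    cn=max(cv2.findContours(mm,cv2.RETR_EXTERNAL,cv2.CHAIN_APPROX_NONE)[0],key=len); hull=cv2.convexHull(cn)
    q=cv2.approxPolyN(hull,4)[0] if hasattr(cv2,'approxPolyN') else cv2.approxPolyDP(hull,8,True)[:,0]
    q=np.array(q,float).reshape(-1,2); o=cv2.cvtColor(big,cv2.COLOR_GRAY2BGR); cv2.polylines(o,[q.astype(np.int32)],True,(0,0,255),1)
    cv2.imwrite(f"pics/face_{nm}.png",cv2.resize(o,None,fx=2,fy=2)); C[nm]=(q+.5)/S-.5+[u0,v0]; print(C[nm].round(1).tolist())
# other tall stuff from scene depth
P=a.pts(np.ones(a.d.shape,bool)); k=(P[:,2]>.15)&(P[:,2]<.25)&(P[:,0]>.2)&(P[:,0]<.9)&(abs(P[:,1])<.55)
H,xe,ye=np.histogram2d(P[k,0],P[k,1],bins=[np.arange(.2,.95,.05),np.arange(-.55,.6,.05)])
for i,j in zip(*np.nonzero(H>3)): print("tall",xe[i].round(2),ye[j].round(2),H[i,j])
```

```text
tool R
 [[-0.974  0.225 -0.   ]
 [ 0.225  0.974 -0.001]
 [-0.    -0.001 -1.   ]]
a 167.0 [([np.int32(42), np.int32(36), np.int32(172), np.int32(76), np.int32(9269)], array([126.,  75.]))]
[[307.6, 214.9], [318.6, 232.4], [284.4, 231.9], [274.6, 213.6]]
b 127.0 [([np.int32(38), np.int32(0), np.int32(154), np.int32(19), np.int32(1640)], array([100.,   6.])), ([np.int32(25), np.int32(14), np.int32(167), np.int32(125), np.int32(10328)], array([107.,  76.]))]
[[370.4, 184.6], [332.4, 203.9], [327.4, 187.9], [362.1, 170.4]]
tall 0.6 0.4 122.0
tall 0.6 0.45 26.0
tall 0.65 0.4 26.0
tall 0.7 0.4 22.0
tall 0.7 0.45 276.0
tall 0.7 0.5 283.0
tall 0.75 0.4 341.0
tall 0.75 0.45 652.0
tall 0.75 0.5 735.0
tall 0.8 0.4 451.0
tall 0.8 0.45 727.0
tall 0.8 0.5 571.0
tall 0.85 0.4 164.0
tall 0.85 0.45 609.0
tall 0.85 0.5 60.0
```

Run:
```python
import cv2,numpy as np
x=cv2.imread('pics/face_a.png');y=cv2.imread('pics/face_b.png')
h=max(x.shape[0],y.shape[0]); f=lambda i:cv2.copyMakeBorder(i,0,h-i.shape[0],0,0,cv2.BORDER_CONSTANT)
o=np.hstack([f(x),f(y)]);cv2.imwrite('pics/faces.png',cv2.resize(o,(800,int(o.shape[0]*800/o.shape[1]))))
```

```text
(no output)
```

View pics/faces.png

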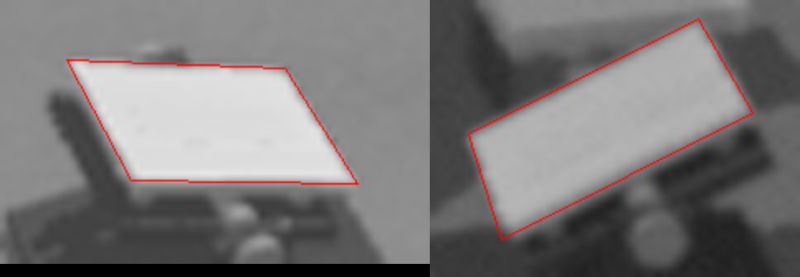

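Run:
```python
from h import *
import itertools
a=V("pics/scene0.npz");b=V("pics/side0.npz")
A=[(307.6,214.9),(318.6,232.4),(284.4,231.9),(274.6,213.6)]
B=[(370.4,184.6),(332.4,203.9),(327.4,187.9),(362.1,170.4)]
best=min(itertools.permutations(range(4)),key=lambda p:sum(tri(a,A[i],b,B[p[i]])[1] for i in range(4)))
P=[]
for i in range(4):
    X,e=tri(a,A[i],b,B[best[i]]); P.append(X); print(A[i],B[best[i]],X.round(4),e.round(4))
P=np.array(P); c=P.mean(0); U,S,Vt=np.linalg.svd(P-c); n=Vt[2]*np.sign(Vt[2][2])
print("c",c.round(4),"n",n.round(3),"tilt",np.arccos(n[2]),"dir",np.degrees(np.arctan2(n[1],n[0])))
for i in range(4): 
    e=P[(i+1)%4]-P[i]; print(np.linalg.norm(e).round(4),np.degrees(np.arctan2(e[1],e[0])).round(1),np.arcsin(e[2]/np.linalg.norm(e)).round(3))
# depth within quads
for v,q in((a,A),(b,B)):
    m=np.zeros(v.d.shape,np.uint8); cv2.fillConvexPoly(m,np.array(q).round().astype(np.int32),1); m=cv2.erode(m,np.ones((3,3)))>0
    Q=v.pts(m); c2=np.median(Q,0); k=abs((Q-c2)@n)<.006;Q=Q[k]; c2=Q.mean(0); n2=np.linalg.svd(Q-c2)[2][2]; n2*=np.sign(n2[2])
    print("depth",len(Q),c2.round(4),n2.round(3),np.arccos(n2[2]).round(3),np.degrees(np.arctan2(n2[1],n2[0])))
# slide plate corners / fin ends from side view: top-of-fin via pixels
for v,pix in((b,[(325+(492-400)/5,275+182/5),(325+(580-400)/5,275+243/5),(325+(700-400)/5,275+148/5)]),(a,[])):
    if pix: print(v.plane(pix,.006).round(4))
```

```text
(307.6, 214.9) (332.4, 203.9) [0.5605 0.0203 0.0735] 0.0024
(318.6, 232.4) (327.4, 187.9) [0.5819 0.1029 0.0772] 0.002
(284.4, 231.9) (362.1, 170.4) [0.6808 0.0803 0.1235] 0.0042
(274.6, 213.6) (370.4, 184.6) [ 0.6618 -0.001   0.1212] 0.0021
c [0.6213 0.0506 0.0988] n [-0.412  0.068  0.909] tilt 0.4304517389697018 dir 170.65943320814242
0.0854 75.4 0.044
0.1115 -12.9 0.428
0.0835 -103.1 -0.028
0.1141 168.1 -0.431
depth 523 [0.6252 0.052  0.1007] [-0.403  0.09   0.911] 0.426 167.42196130367802
depth 593 [0.6188 0.049  0.0993] [-0.406  0.089  0.91 ] 0.428 167.6087862251771
[[ 0.4435 -0.2924  0.006 ]
 [ 0.4613 -0.3382  0.006 ]
 [ 0.5341 -0.3098  0.006 ]]
```

Run:
```python
from h import *
w=V("pics/wrist0.npz"); print(w.p, w.R[:,2], w.plane([(320,100),(320,200),(320,150)],0), w.plane([(320,100),(320,200)],.08))
print(w.proj([observe()['position']]), w.proj([observe()['position']-[0,0,.1]]))
a=V("pics/scene0.npz");b=V("pics/side0.npz")
print("blue,purple heads",a.plane([(424,217),(421,290)],.082), "bottle top",tri(a,(383,308),b,(307,127)))
```

```text
[0.07546175 0.62456921 0.38447246] [ 0.24237174 -0.0579558  -0.96845086] [[0.04187932 0.6311476  0.        ]
 [0.17574163 0.60022221 0.        ]
 [0.10602656 0.61632851 0.        ]] [[0.04886707 0.62977878 0.08      ]
 [0.15487566 0.60528826 0.08      ]]
[[319.19408945 247.87852949]] [[319.82607427 201.43575605]]
blue,purple heads [[0.29661994 0.25075825 0.082     ]
 [0.50738223 0.41984976 0.082     ]] bottle top (array([0.64854753, 0.42313422, 0.14258271]), np.float64(0.005610354115706324))
```

>>> step_arm(series=[[[0.09,0.03,-0.03,0.0,0],[0.09,0.06,-0.06,0.0,0],[0.09,0.09,-0.09,0.0,0],[0.09,0.12,-0.12,0.0,0],[0.09,0.15,-0.15,0.0,0],[0.09,0.18,-0.18,0.0,0],[0.09,0.21,-0.21,0.0,0],[0.09,0.24,-0.24,0.0,0],[0.09,0.27,-0.27,0.0,0],[0.09,0.3,-0.3,0.0,0],[0.09,0.312,-0.325,0.0,0],[0.09,0.312,-0.325,0.0,0],[0.09,0.312,-0.325,0.0,0]]])

```text
clock: 1.23
position: [0.4537, 0.2813, 0.24]
ee_rot: [0.363, 3.12, -0.003]
force: [-0.5, 0.9, 0.2]
width: 0.979
```

Run:
```python
from h import *
w=snap("wrist","w1")
```

```text
(no output)
```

View pics/w1.png

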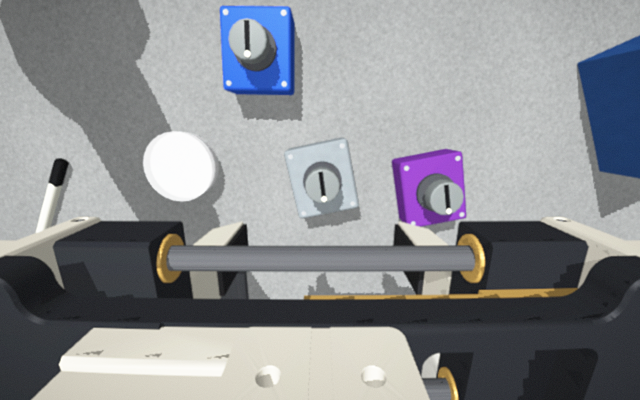

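Run:
```python
from h import *
w=V("pics/w1.npz"); g=cv2.cvtColor(w.im,cv2.COLOR_RGB2GRAY)[130:230,270:375]; S=6
big=cv2.resize(g,None,fx=S,fy=S,interpolation=cv2.INTER_CUBIC)
c=cv2.HoughCircles(cv2.GaussianBlur(big,(9,9),2),cv2.HOUGH_GRADIENT,1,60,param1=60,param2=25,minRadius=80,maxRadius=130)
o=cv2.cvtColor(big,cv2.COLOR_GRAY2BGR)
for x,y,r in c[0][:3]:
    cv2.circle(o,(int(x),int(y)),int(r),(0,0,255),1); cv2.circle(o,(int(x),int(y)),2,(0,0,255),2)
    uv=[((x+.5)/S-.5+270,(y+.5)/S-.5+130)]; print(uv,r/S,w.plane(uv,.082))
cv2.imwrite("pics/w1c.png",o)
P=w.pts(np.pad(np.ones((45,45),bool),((160,195),(300,295)))); Q=P[(P[:,2]>.075)&(P[:,2]<.09)]; print(Q.mean(0),Q.min(0),Q.max(0),cv2.minEnclosingCircle((Q[:,:2]*1000).astype(np.float32)))
```

```text
[(np.float32(322.33334), np.float32(179.33333))] 18.433332 [[0.44491092 0.28594677 0.082     ]]
[0.45162839 0.28418902 0.08233265] [0.43302499 0.26451623 0.0750623 ] [0.47192048 0.30342633 0.08532035] ((452.64727783203125, 284.0925598144531), 19.80755615234375)
```

View pics/w1c.png

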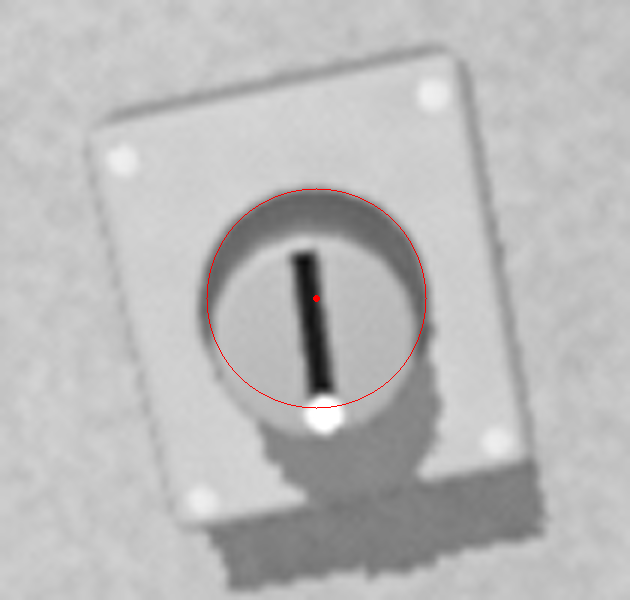

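Grey head confirmed; its top circle centre is at about (322,185), which is world (0.452, 0.284). Now I press it with the fingers closed.

>>> step_arm(series=[[[0.0,-0.0015,0.003,-0.03,0],[0.0,-0.0015,0.003,-0.06,0],[0.0,-0.0015,0.003,-0.09,0],[0.0,-0.0015,0.003,-0.12,0],[0.0,-0.0015,0.003,-0.13,0],[0.0,-0.0015,0.003,-0.13,0],[0.0,-0.0015,0.003,-0.13,0],[0.0,-0.0015,0.003,-0.13,0],[0.0,-0.0015,0.003,-0.13,0]]], squeeze=10)

```text
clock: 2.03
position: [0.4519, 0.2872, 0.1117]
ee_rot: [0.358, 3.12, 0.002]
force: [-0.3, 0.3, -0.1]
width: 0.375
```

>>> step_arm(series=[[[0.0,0,-0.003,-0.004,0],[0.0,0,-0.003,-0.008,0],[0.0,0,-0.003,-0.008,0],[0.0,0,-0.003,-0.008,0],[0.0,0,-0.003,-0.008,0],[0.0,0,-0.003,-0.008,0],[0.0,0,-0.003,-0.008,0]]])

```text
clock: 2.62
position: [0.4519, 0.2842, 0.1038]
ee_rot: [0.358, 3.12, 0.002]
force: [0.4, -0.4, 0.0]
width: 0.005
```

>>> step_arm(series=[[[0.0,0,0,-0.006,0],[0.0,0,0,-0.009,0],[0.0,0,0,-0.011,0],[0.0,0,0,-0.013,0],[0.0,0,0,-0.015,0],[0.0,0,0,-0.0155,0],[0.0,0,0,-0.0155,0],[0.0,0,0,-0.0155,0]]])

```text
clock: 3.28
position: [0.4523, 0.2846, 0.0899]
ee_rot: [0.358, 3.119, 0.004]
force: [-5.2, -2.9, 23.8]
width: 0.005
```

Fully down: the tip is at 76 mm and the force, 24 N, is well over the spring's 5 N. Now I lift off, open, and go down around the head.

>>> step_arm(series=[[[0.0,0,0,0.01,0],[0.0,0,0,0.03,0],[0.07,0,0,0.04,0],[0.07,0,0,0.04,0],[0.07,0,0,0.04,0],[0.07,0,0,0.04,0],[0.07,0,0,0.04,0],[0.07,0,0,0.04,0],[0.07,0,0,0.04,0],[0.07,0,0,0.04,0]]])

```text
clock: 4.12
position: [0.4521, 0.2844, 0.1294]
ee_rot: [0.358, 3.119, 0.003]
force: [-0.4, 0.3, 0.3]
width: 0.534
```

Run:
```python
from h import *
s=observe(); print(s['joints'],s['position'],s['width'])
w=snap("wrist","w2")
g=w.im[130:400,170:470,::-1]; cv2.imwrite("pics/w2c.png",cv2.resize(g,None,fx=2.5,fy=2.2))
```

```text
[-0.78344819  0.41163916  0.16195499  1.93804426 -0.09059218  0.79618544
  0.77082946] [0.45214599 0.28443144 0.12943196] 0.533570923642663
```

View pics/w2c.png

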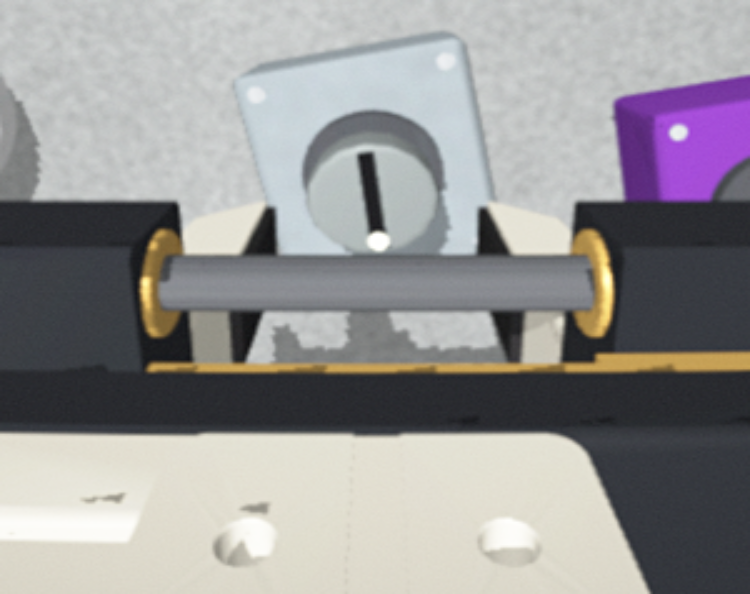

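>>> step_arm(series=[[[0.07,0,0,-0.02,0],[0.07,0,0,-0.04,0],[0.07,0,0,-0.055,0],[0.07,0,0,-0.059,0],[0.07,0,0,-0.059,0],[0.035,0,0,-0.059,0],[0.035,0,0,-0.059,0],[0.035,0,0,-0.059,0],[0.035,0,0,-0.059,0],[0.035,0,0,-0.059,0],[0.035,0,0,-0.059,0],[0.035,0,0,-0.059,0]]], squeeze=15)

```text
clock: 5.17
position: [0.4521, 0.2835, 0.0706]
ee_rot: [0.359, 3.119, 0.001]
force: [-0.1, -4.6, 1.1]
width: 0.428
```

>>> step_arm(series=[[[0.035,0,0,0,-5],[0.035,0,0,0,-10],[0.035,0,0,0,-15],[0.035,0,0,0,-20],[0.035,0,0,0,-25],[0.035,0,0,0,-30],[0.035,0,0,0,-35],[0.035,0,0,0,-40],[0.035,0,0,0,-45],[0.035,0,0,0,-50],[0.035,0,0,0,-54],[0.035,0,0,0,-57],[0.035,0,0,0,-60],[0.035,0,0,0,-60]]])

```text
clock: 6.33
position: [0.4525, 0.2837, 0.0708]
ee_rot: [1.873, 2.519, 0.001]
force: [1.0, -1.0, 1.1]
width: 0.428
```

Run:
```python
from h import *
s=observe(); print(s['joints'],s['ft_torque'],s['force'],Ro.from_rotvec(s['ee_rot']).as_matrix().round(3))
```

```text
[-0.98174466  0.52495416  0.44184702  2.00298174 -0.34248764  0.68399731
 -0.03172321] [-0.37923515 -0.21893539  0.00906587] [ 0.97675403 -0.99807991  1.12904392] [[-0.288  0.958  0.002]
 [ 0.958  0.288 -0.001]
 [-0.002  0.002 -1.   ]]
```

>>> step_arm(series=[[[0.035,0,0,0,-3],[0.035,0,0,0,-6],[0.035,0,0,0,-9],[0.035,0,0,0,-12],[0.035,0,0,0,-14],[0.035,0,0,0,-16],[0.035,0,0,0,-16],[0.035,0,0,0,-16]]])

```text
clock: 7.0
position: [0.4525, 0.2847, 0.071]
ee_rot: [2.202, 2.238, 0.002]
force: [0.0, 3.0, 0.1]
width: 0.432
```

Run:
```python
from h import *
s=observe(); R=Ro.from_rotvec(s['ee_rot']).as_matrix(); print(s['ft_torque'],s['force'],np.degrees(np.arctan2(R[1,1],R[0,1])))
```

```text
[0.54099086 0.08512125 0.27102617] [0.03825196 2.97316685 0.09530595] 0.9387598425341002
```

Torque about z is up to 0.27 N m against 0.04 friction, so the head is at its end. Now I let go, rise and look.

>>> step_arm(series=[[[0.075,0,0,0,0],[0.075,0,0,0,0],[0.075,0,0,0,0],[0.075,0,0,0,0],[0.075,0,0,0,0],[0.075,0,0,0.03,0],[0.075,0,0,0.07,0],[0.075,-0.02,0,0.11,0],[0.075,-0.03,-0.0,0.14,0],[0.075,-0.03,-0.0,0.14,0]]])

```text
clock: 7.83
position: [0.4234, 0.286, 0.2163]
ee_rot: [2.202, 2.239, 0.013]
force: [0.8, 0.7, -0.7]
width: 0.818
```

Run:
```python
from h import *
w=snap("wrist","w3"); print(observe()['position'],observe()['force'])
w1=V("pics/w1.npz")
# line/dot direction on head in world: dot and dark-line pixels
for v,(x0,y0,x1,y1) in((w1,(300,165,345,205)),(w,(250,130,400,225))):
    Pm=np.zeros(v.d.shape,bool); Pm[y0:y1,x0:x1]=1
    g=cv2.cvtColor(v.im,cv2.COLOR_RGB2GRAY); m=Pm&(g<45)
    vv,uu=np.nonzero(m); P=v.plane(np.c_[uu,vv].astype(float),.082)
    P=P[np.hypot(P[:,0]-.452,P[:,1]-.284)<.02]; print(len(P))
    if len(P)>5:
        d=np.linalg.svd(P-P.mean(0))[2][0]; print(np.degrees(np.arctan2(d[1],d[0])))
```

```text
[0.42314861 0.28590229 0.21395281] [ 0.36495478  0.2137466  -0.36454545]
45
-6.0723458368017065
46
-73.04549331699782
```

View pics/w3.png

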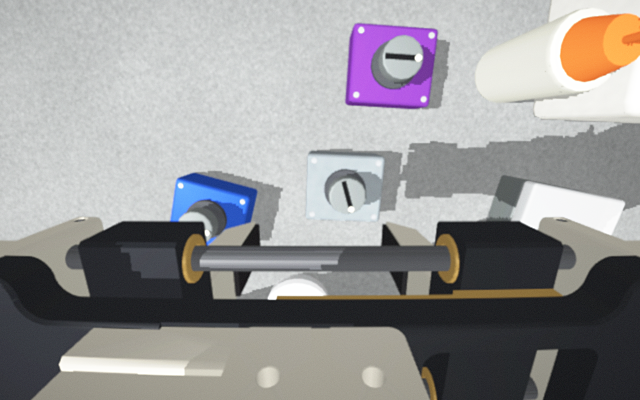

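The head turned 67° = 1.17 rad, which fits a hard end at 1.25 from a start near 0.08, and the head is up. Next I look down at the stage on the way to the slide.

>>> step_arm(series=[[[0.05,0.02,-0.03,0.02,-5],[0.05,0.04,-0.06,0.04,-10],[0.05,0.06,-0.09,0.06,-15],[0.05,0.08,-0.115,0.07,-20],[0.05,0.1,-0.14,0.08,-25],[0.05,0.12,-0.16,0.08,-30],[0.05,0.14,-0.18,0.08,-35],[0.05,0.16,-0.2,0.08,-40],[0.05,0.18,-0.22,0.08,-45],[0.05,0.2,-0.235,0.08,-50],[0.05,0.2,-0.235,0.08,-55],[0.05,0.2,-0.235,0.08,-60],[0.05,0.2,-0.235,0.08,-65],[0.05,0.2,-0.235,0.08,-70],[0.05,0.2,-0.235,0.08,-70]]])

```text
clock: 9.13
position: [0.623, 0.0507, 0.2923]
ee_rot: [3.085, 0.565, 0.005]
force: [0.3, 0.6, -1.0]
width: 0.549
```

Run:
```python
from h import *
print(observe()['position'],observe()['joints'])
w=snap("wrist","w4")
```

```text
[0.6229697  0.05072056 0.29232873] [-0.79569127  0.53662994  1.00888585  1.55256186 -0.46023643  1.30607909
 -0.93889869]
```

View pics/w4.png

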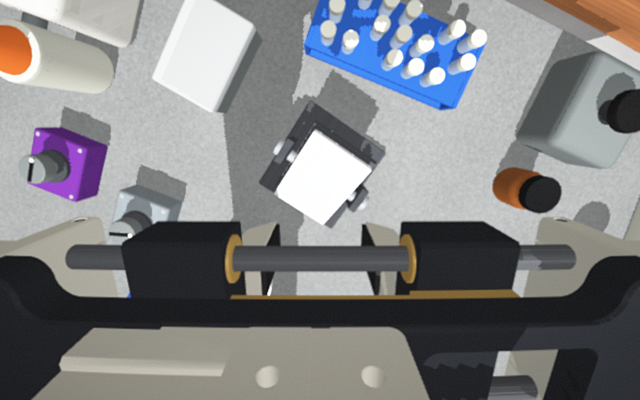

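```bash
cat >> h.py <<'E'
def quad(v,u0,v0,w,h,t,S=4,out=None):
    g=cv2.cvtColor(v.im,cv2.COLOR_RGB2GRAY)[v0:v0+h,u0:u0+w]
    big=cv2.resize(g,None,fx=S,fy=S,interpolation=cv2.INTER_CUBIC); m=(big>t).astype(np.uint8)
    n,l,st,ce=cv2.connectedComponentsWithStats(m); i=1+np.argmax(st[1:,4])
    cn=max(cv2.findContours((l==i).astype(np.uint8),cv2.RETR_EXTERNAL,cv2.CHAIN_APPROX_NONE)[0],key=len)
    q=np.array(cv2.approxPolyN(cv2.convexHull(cn),4)[0],float).reshape(-1,2)
    if out:
        o=cv2.cvtColor(big,cv2.COLOR_GRAY2BGR); cv2.polylines(o,[q.astype(np.int32)],True,(0,0,255),1); cv2.imwrite(out,o)
    return (q+.5)/S-.5+[u0,v0]
E
python3 - <<'E'
from h import *
w=V("pics/w4.npz"); q=quad(w,265,120,115,112,225,out="pics/w4q.png"); print(q.round(1).tolist())
m=np.zeros(w.d.shape,np.uint8); cv2.fillConvexPoly(m,q.round().astype(np.int32),1); m=cv2.erode(m,np.ones((5,5)))>0
Q=w.pts(m); c=np.median(Q,0); 
for _ in range(4):
    nn=np.linalg.svd(Q-Q.mean(0))[2][2]; nn*=np.sign(nn[2]); r=(Q-Q.mean(0))@nn; Q=Q[abs(r)<.004]
print("depth",len(Q),Q.mean(0).round(4),nn.round(3),np.arccos(nn[2]),np.degrees(np.arctan2(nn[1],nn[0])))
for c0,n0 in((Q.mean(0),nn),(np.array([.6213,.0506,.0988]),np.array([-.408,.095,.908]))):
    r=w.rays(q); X=w.p+r*(((c0-w.p)@n0)/(r@n0))[:,None]; print(X.round(4).tolist(),"c",X.mean(0).round(4))
    for i in range(4):
        e=X[(i+1)%4]-X[i]; print(np.linalg.norm(e).round(4),np.degrees(np.arctan2(e[1],e[0])).round(1))
E
```

```text
[[379.6, 174.9], [321.6, 225.1], [273.1, 193.4], [313.6, 129.6]]
depth 1304 [0.6273 0.0551 0.1018] [-0.406  0.08   0.91 ] 0.4267594107543342 168.82432568913762
[[0.6593, -0.0097, 0.1218], [0.5619, 0.0248, 0.0753], [0.5819, 0.1022, 0.0774], [0.68, 0.0798, 0.1231]] c [0.6207 0.0493 0.0994]
0.1133 160.5
0.0799 75.5
0.1105 -12.9
0.0918 -103.0
[[0.6593, -0.0096, 0.1222], [0.5617, 0.0247, 0.0747], [0.5813, 0.1023, 0.0754], [0.68, 0.0798, 0.1221]] c [0.6206 0.0493 0.0986]
0.1139 160.6
0.08 75.8
0.1115 -12.9
0.0917 -103.0
```

View pics/w4q.png

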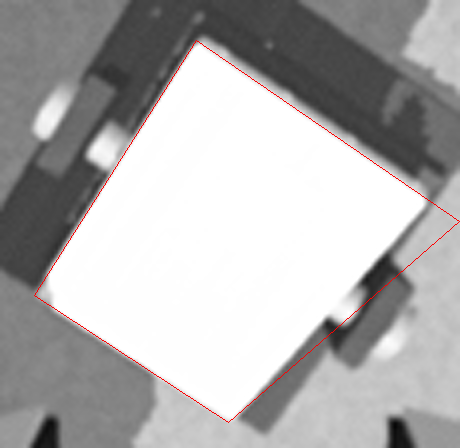

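>>> step_arm(series=[[[0.05,-0.01,-0.03,0,0],[0.05,-0.02,-0.06,0,0],[0.05,-0.03,-0.09,0,0],[0.05,-0.045,-0.12,0,0],[0.05,-0.06,-0.15,0,0],[0.05,-0.07,-0.18,-0.01,0],[0.05,-0.08,-0.21,-0.02,0],[0.05,-0.09,-0.24,-0.03,0],[0.05,-0.105,-0.27,-0.04,0],[0.05,-0.12,-0.3,-0.05,0],[0.05,-0.13,-0.33,-0.05,0],[0.05,-0.134,-0.351,-0.05,0],[0.05,-0.134,-0.351,-0.05,0],[0.05,-0.134,-0.351,-0.05,0]]])

```text
clock: 10.35
position: [0.4881, -0.3017, 0.2423]
ee_rot: [3.083, 0.573, 0.004]
force: [0.5, 0.6, -0.5]
width: 0.543
```

Run:
```python
from h import *
print(observe()['position'],observe()['joints'])
w=snap("wrist","w5")
```

```text
[ 0.48808329 -0.30168379  0.24226522] [-0.21407909  0.47356929  0.98672009  1.75649949 -0.4303715   1.14017057
 -0.29899701]
```

View pics/w5.png

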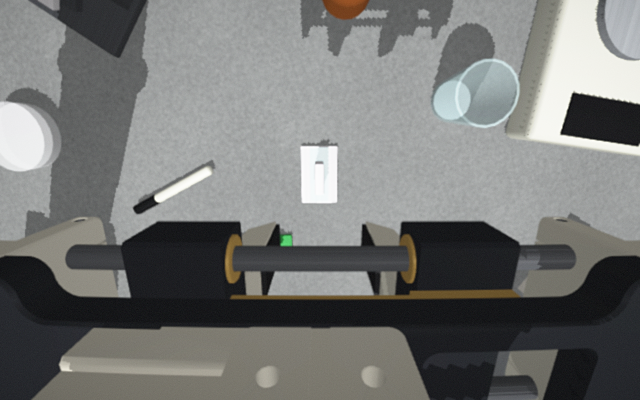

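Run:
```python
from h import *
w=V("pics/w5.npz")
q=quad(w,290,132,60,82,185,out="pics/w5q.png"); X=w.plane(q,.006); print(q.round(1).tolist(),X.mean(0))
for i in range(4):
    e=X[(i+1)%4]-X[i]; print(np.linalg.norm(e).round(4),np.degrees(np.arctan2(e[1],e[0])).round(1))
m=np.zeros(w.d.shape,bool); m[135:212,295:345]=1; P=w.pts(m); Q=P[(P[:,2]>.036)&(P[:,2]<.045)]
print(len(Q),np.median(Q[:,2]),cv2.minAreaRect((Q[:,:2]*1000).astype(np.float32)))
b=V("pics/side0.npz");a=V("pics/scene0.npz"); print("green,beaker",b.plane([(299,316),(466,325)],0))
R=Ro.from_rotvec(observe()['ee_rot']).as_matrix(); print(np.degrees(np.arctan2(R[1,1],R[0,1])))
cv2.imwrite("pics/w5c.png",crop(w,280,130,80,85,7,''))
```

```text
[[337.6, 145.6], [336.9, 203.4], [300.6, 202.9], [299.4, 145.6]] [ 0.48827949 -0.30001947  0.006     ]
0.0819 -158.8
0.0521 110.1
0.0811 21.3
0.0522 -69.0
279 0.04056784135770408 ((488.9971008300781, -300.2854309082031), (39.4851188659668, 10.363520622253418), 20.787723541259766)
green,beaker [[ 0.35482279 -0.26222955  0.        ]
 [ 0.65993206 -0.42501144  0.        ]]
-68.85601150176448
```

View pics/w5c.png

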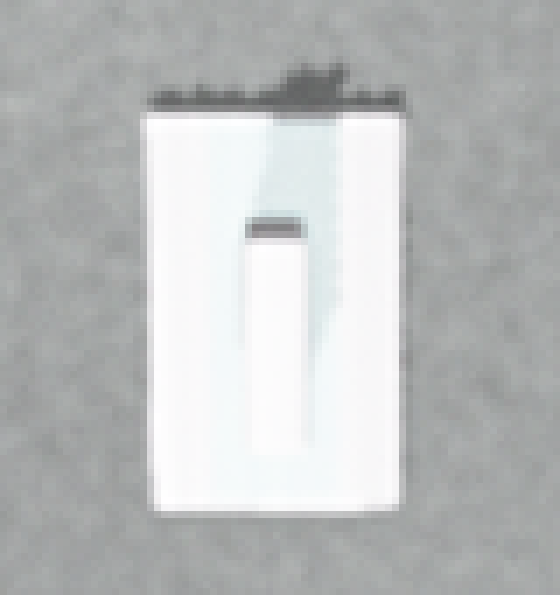

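View pics/w5q.png

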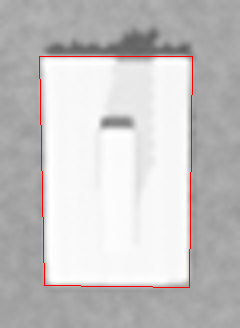

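>>> step_arm(series=[[[0.05,0.0005,0.0015,-0.04,0],[0.05,0.0005,0.0015,-0.08,0],[0.05,0.0005,0.0015,-0.12,0],[0.05,0.0005,0.0015,-0.15,0],[0.05,0.0005,0.0015,-0.18,0],[0.05,0.0005,0.0015,-0.2,0],[0.05,0.0005,0.0015,-0.212,0],[0.05,0.0005,0.0015,-0.217,0],[0.05,0.0005,0.0015,-0.217,0],[0.05,0.0005,0.0015,-0.217,0]]], squeeze=12)

```text
clock: 11.23
position: [0.4901, -0.2987, 0.026]
ee_rot: [3.082, 0.577, 0.006]
force: [-0.4, 0.0, 1.0]
width: 0.545
```

>>> step_arm(series=[[[0.05,-0.0015,-0.0013,-0.001,0],[0.05,-0.0015,-0.0013,-0.001,0],[0.0,-0.0015,-0.0013,-0.001,0],[0.0,-0.0015,-0.0013,-0.001,0],[0.0,-0.0015,-0.0013,-0.001,0],[0.0,-0.0015,-0.0013,-0.001,0],[0.0,-0.0015,-0.0013,-0.001,0],[0.0,-0.0015,-0.0013,-0.001,0],[0.0,-0.0015,-0.0013,-0.001,0],[0.0,-0.0015,-0.0013,-0.001,0]]])

```text
clock: 12.07
position: [0.4886, -0.3001, 0.025]
ee_rot: [3.082, 0.577, 0.006]
force: [0.6, -0.7, -0.7]
width: 0.128
```

>>> step_arm(series=[[[0.0,0,0,0.02,0],[0.0,0,0,0.05,0],[0.0,0,0,0.085,0],[0.0,0,0.01,0.12,0],[0.0,0.01,0.04,0.15,-4],[0.0,0.02,0.07,0.165,-8],[0.0,0.035,0.1,0.165,-12],[0.0,0.05,0.135,0.165,-16],[0.0,0.06,0.17,0.165,-20],[0.0,0.07,0.205,0.165,-24],[0.0,0.08,0.24,0.165,-28],[0.0,0.09,0.275,0.165,-32],[0.0,0.105,0.31,0.165,-34.5],[0.0,0.115,0.34,0.165,-34.5],[0.0,0.12,0.355,0.165,-34.5],[0.0,0.12,0.355,0.165,-34.5],[0.0,0.12,0.355,0.165,-34.5]]])

```text
clock: 13.48
position: [0.6083, 0.0555, 0.1895]
ee_rot: [3.113, -0.36, 0.002]
force: [-0.5, -0.9, -1.5]
width: 0.128
```

Run:
```python
from h import *
s=observe(); R=Ro.from_rotvec(s['ee_rot']).as_matrix(); print(s['position'],s['joints'].round(3),s['width'],np.degrees(np.arctan2(R[1,1],R[0,1])),R[:,2])
a=snap("scene","s6");b=snap("side","d6")
cv2.imwrite("pics/c6.png",np.hstack([crop(a,240,150,100,100,4,''),crop(b,300,100,100,100,4,'')]))
```

```text
[0.60834306 0.05551647 0.18945544] [-0.87   0.695  1.143  1.729 -0.675  1.173 -1.337] 0.127731381725125 -103.18281691385016 [ 1.56387713e-04 -7.76315852e-03 -9.99969854e-01]
```

View pics/c6.png

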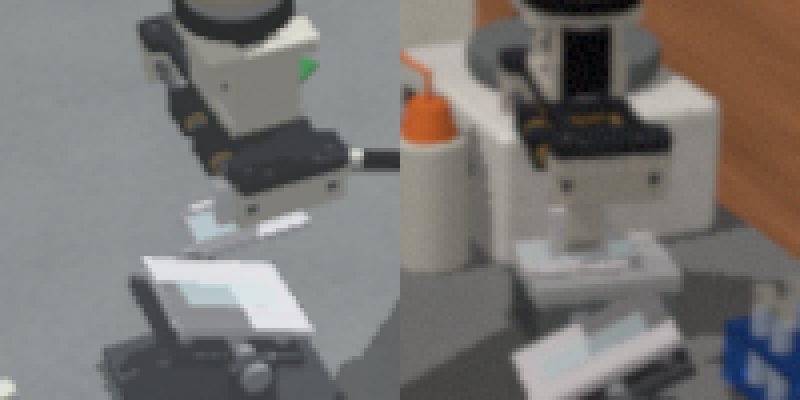

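>>> step_arm(series=[[[0.0,0.0005,-0.001,-0.015,0],[0.0,0.0005,-0.001,-0.03,0],[0.0,0.0005,-0.001,-0.042,0],[0.0,0.0005,-0.001,-0.045,0],[0.0,0.0005,-0.001,-0.045,0],[0.0,0.0005,-0.001,-0.045,0],[0.0,0.0005,-0.001,-0.045,0]]], squeeze=5)

```text
clock: 14.17
position: [0.609, 0.0518, 0.1459]
ee_rot: [3.113, -0.367, 0.004]
force: [1.0, 1.3, -1.4]
width: 0.131
```

>>> step_arm(series=[[[0.0,0,0.0029,-0.001,0],[0.0,0,0.0029,-0.002,0],[0.0,0,0.0029,-0.004,0],[0.0,0,0.0029,-0.006,0],[0.0,0,0.0029,-0.008,0],[0.0,0,0.0029,-0.01,0],[0.0,0,0.0029,-0.01,0]]])

```text
clock: 14.75
position: [0.6088, 0.0548, 0.1354]
ee_rot: [3.113, -0.367, 0.003]
force: [-0.8, 0.5, -1.1]
width: 0.128
```

Run:
```python
from h import *
s=observe(); print(s['position'],s['force'],s['ft_torque'])
a=snap("scene","s7");b=snap("side","d7")
cv2.imwrite("pics/c7.png",np.hstack([crop(a,260,180,70,70,5,''),crop(b,310,130,80,70,5,'')]))
```

```text
[0.60877656 0.05479452 0.13544679] [-0.8452637   0.47556852 -1.10865487] [-0.00476287  0.27113077  0.04243058]
```

View pics/c7.png

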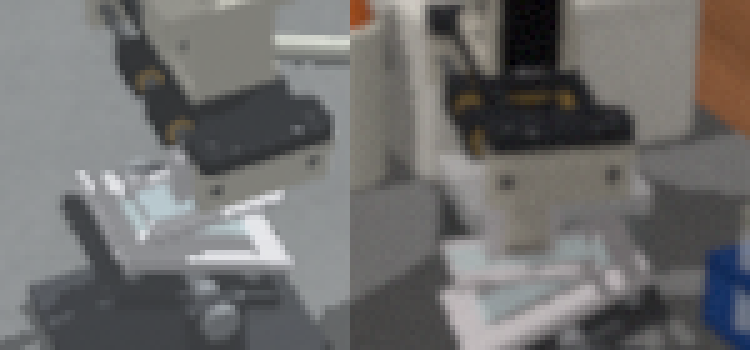

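>>> step_arm(series=[[[0.0,0,0,-0.001,0],[0.0,0,0,-0.002,0],[0.0,0,0,-0.003,0],[0.0,0,0,-0.004,0],[0.0,0,0,-0.005,0],[0.0,0,0,-0.005,0]]])

```text
clock: 15.35
position: [0.6085, 0.0548, 0.1305]
ee_rot: [3.113, -0.367, 0.003]
force: [-4.2, 1.2, 1.8]
width: 0.131
```

Run:
```python
from h import *
s=observe(); print(s['position'],s['force'],s['ft_torque'])
a=snap("scene","s8");b=snap("side","d8")
cv2.imwrite("pics/c8.png",np.hstack([crop(a,260,180,70,70,5,''),crop(b,310,130,80,70,5,'')]))
```

```text
[0.60847679 0.05475174 0.13045677] [-4.17981005  1.18110274  1.75402706] [0.1093514  0.92813071 0.01796913]
```

View pics/c8.png

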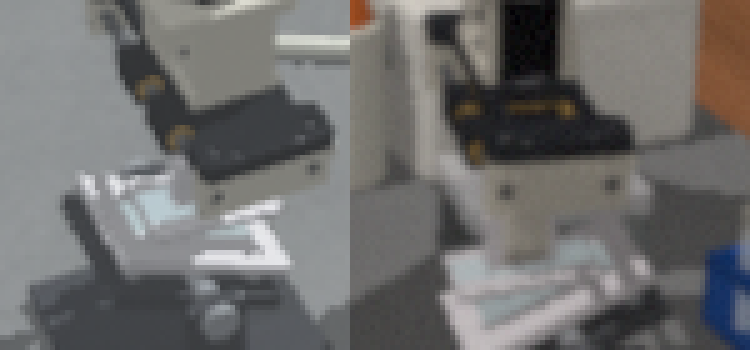

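>>> step_arm(series=[[[0.0,0,0,0,0],[0.0,0,0,-0.001,0],[0.0,0,0,-0.002,0],[0.0,0,0,-0.003,0],[0.0,0,0,-0.004,0],[0.0,0,0,-0.005,0],[0.0,0,0,-0.005,0]]], squeeze=3)

```text
clock: 16.03
position: [0.6086, 0.0547, 0.1253]
ee_rot: [3.113, -0.367, 0.003]
force: [-2.1, 1.4, -0.2]
width: 0.128
```

Run:
```python
from h import *
s=observe(); print(s['position'],s['force'],s['ft_torque'])
a=snap("scene","s9");b=snap("side","d9")
cv2.imwrite("pics/c9.png",np.hstack([crop(a,260,180,70,70,5,''),crop(b,310,130,80,70,5,'')]))
```

```text
[0.6085981  0.05474553 0.12534053] [-2.08536893  1.35168355 -0.17578917] [0.0576933  0.47035992 0.02861279]
```

View pics/c9.png

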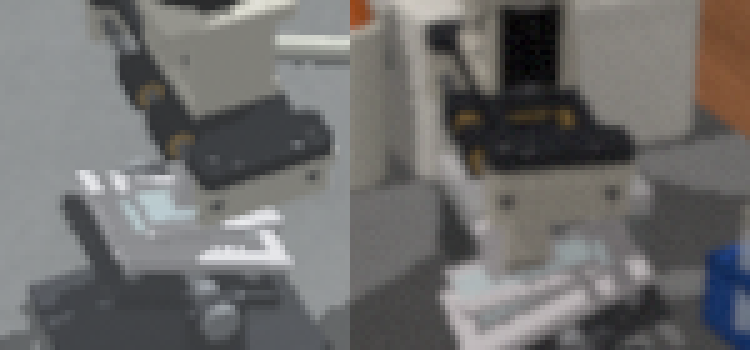

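>>> step_arm(series=[[[0.0,0,0,-0.001,0],[0.0,0,0,-0.002,0],[0.0,0,0,-0.003,0],[0.0,0,0,-0.004,0],[0.0,0,0,-0.004,0]]])

```text
clock: 16.55
position: [0.6089, 0.0547, 0.1213]
ee_rot: [3.112, -0.367, 0.004]
force: [-1.1, 0.5, -1.2]
width: 0.134
```

Run:
```python
from h import *
s=observe(); print(s['position'],s['force'],s['ft_torque'])
a=snap("scene","s10");b=snap("side","d10")
cv2.imwrite("pics/c10.png",np.hstack([crop(a,260,180,70,70,5,''),crop(b,310,130,80,70,5,'')]))
```

```text
[0.60889063 0.05469371 0.12134935] [-1.05810206  0.53391498 -1.16133435] [0.0597173  0.37385397 0.03202359]
```

View pics/c10.png

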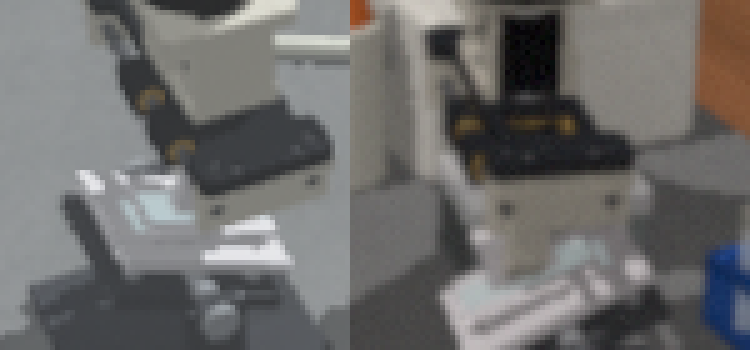

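>>> step_arm(series=[[[0.0,0.0004,-0.0001,-0.001,0],[0.0,0.0008,-0.0002,-0.002,0],[0.0,0.0008,-0.0002,-0.002,0],[0.0,0.0008,-0.0002,-0.002,0]]])

```text
clock: 16.98
position: [0.6101, 0.0545, 0.1195]
ee_rot: [3.112, -0.367, 0.005]
force: [-0.5, 1.1, -1.3]
width: 0.133
```

Run:
```python
from h import *
s=observe(); print(s['position'],s['force'],s['ft_torque'])
a=snap("scene","s11");b=snap("side","d11");w=snap("wrist","w11")
cv2.imwrite("pics/c11.png",np.hstack([crop(a,260,180,70,70,5,''),crop(b,310,130,80,70,5,'')]))
```

```text
[0.61009205 0.05447521 0.11946057] [-0.5401753   1.09157182 -1.34469976] [0.01152367 0.3166631  0.03133064]
```

View pics/c11.png

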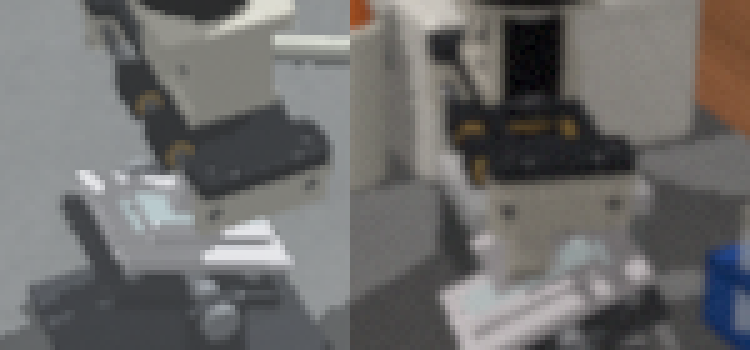

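View pics/w11.png

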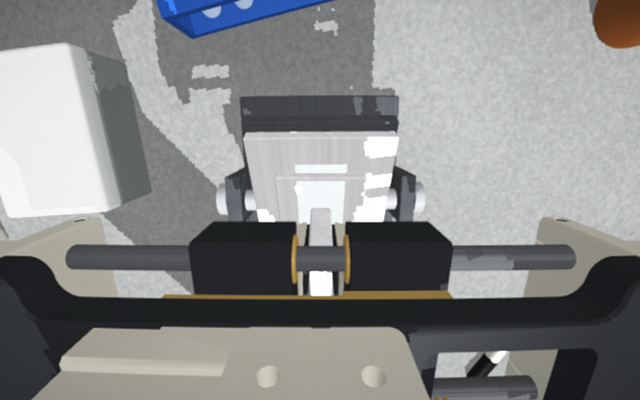

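Run:
```python
from h import *
w=V("pics/w11.npz"); cv2.imwrite("pics/w11c.png",crop(w,230,115,180,115,4,''))
```

```text
(no output)
```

View pics/w11c.png

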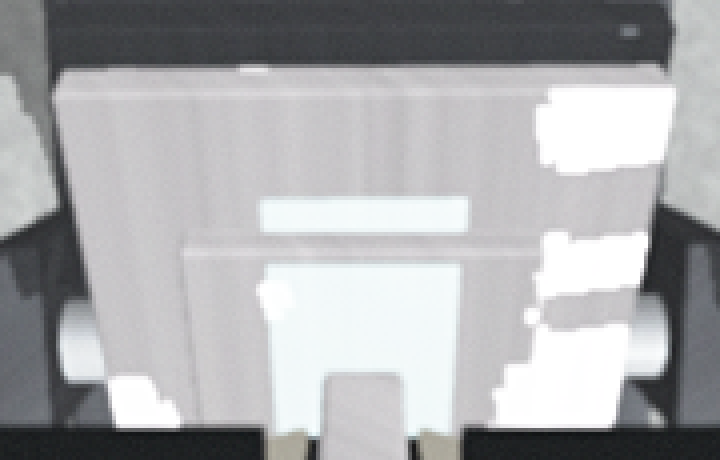

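```bash
cat >> h.py <<'E'
th=.428; ps=np.radians(-13.3)
X=np.array([np.cos(ps)*np.cos(th),np.sin(ps)*np.cos(th),np.sin(th)]);Y=np.array([-np.sin(ps),np.cos(ps),0]);N=np.cross(X,Y)
C=np.array([.621,.0518,.0988])
def onface(v,uv,h=0):
    r=v.rays(uv); o=C+h*N; P=v.p+r*(((o-v.p)@N)/(r@N))[:,None]-C
    return np.c_[P@X,P@Y]*1000
E
python3 - <<'E'
from h import *
w=V("pics/w11.npz"); f=lambda x,y:(230+(x+.5)/4-.5,115+(y+.5)/4-.5)
print("face top edge L,M,R",onface(w,[f(57,98),f(360,93),f(675,88)]).round(1).tolist())
print("window top L,R",onface(w,[f(260,197),f(469,197)]).round(1).tolist())
print("slide bottom edge",onface(w,[f(185,238),f(360,236),f(538,235)]).round(1).tolist())
print("slide top edge",onface(w,[f(185,254),f(360,253),f(540,253)],.006).round(1).tolist())
print("fin",onface(w,[f(325,378),f(405,378)],.04).round(1).tolist())
print(N)
E
```

```text
face top edge L,M,R [[54.5, 39.5], [55.0, 0.9], [55.7, -39.1]]
window top L,R [[39.6, 14.5], [39.5, -13.8]]
slide bottom edge [[33.0, 25.3], [33.2, 1.0], [33.2, -23.9]]
slide top edge [[34.4, 24.5], [34.5, 1.0], [34.4, -23.2]]
fin [[42.1, 4.9], [42.0, -3.6]]
[-0.40391987  0.09548261  0.90979767]
```

```bash
cat >> h.py <<'E'
def tiltof(v,regs):
    for nm,(x0,y0,x1,y1) in regs.items():
        m=np.zeros(v.d.shape,bool); m[y0:y1,x0:x1]=1; P=v.pts(m)-C; L=np.c_[P@X,P@Y,P@N]*1000
        A=np.c_[L[:,:2],np.ones(len(L))]; k=abs(L[:,2]-np.median(L[:,2]))<4
        c=np.linalg.lstsq(A[k],L[k,2],rcond=None)[0]; print(nm,k.sum(),"median h",np.median(L[:,2]).round(2),"slope x,y rad",c[:2].round(3),"rng",L[:,0].min().round(1),L[:,0].max().round(1))
E
python3 - <<'E'
from h import *
w=V("pics/w11.npz")
tiltof(w,{"face":(250,142,390,162),"slideL":(280,183,295,220),"slideMid":(300,183,344,205),"slide":(280,183,345,205),"faceL":(258,180,274,215)})
E
```

```text
face 2791 median h -0.01 slope x,y rad [0.009 0.001] rng 40.5 53.6
slideL 553 median h 6.37 slope x,y rad [-0.015 -0.005] rng 4.2 32.1
slideMid 965 median h 6.71 slope x,y rad [-0.009 -0.009] rng 16.2 32.3
slide 1425 median h 6.6 slope x,y rad [-0.009 -0.017] rng 15.9 32.3
faceL 558 median h 0.16 slope x,y rad [0.002 0.014] rng 2.6 29.7
```

The slide is flush to about 0.01 rad, but its upper end reads 33.5 mm up from the face centre instead of 40. It slid about 6.5 mm downslope while pivoting. I firm up the grip, lift slightly, shift it upslope and look again.

>>> step_arm(series=[[[0.0,0,0,0,0],[0.0,0,0,0,0],[0.0,0,0,0,0],[0.0,-0.0008,0.0002,0.0018,0],[0.0,0.002,-0.0008,0.0032,0],[0.0,0.0048,-0.0016,0.0046,0],[0.0,0.0048,-0.0016,0.0046,0],[0.0,0.0048,-0.0016,0.0046,0]]], squeeze=20)

```text
clock: 17.8
position: [0.6154, 0.0526, 0.1244]
ee_rot: [3.112, -0.367, 0.006]
force: [0.0, 0.4, -1.9]
width: 0.129
```

Run:
```python
from h import *
s=observe(); print(s['position'],s['force'],s['ft_torque'])
w=snap("wrist","w12")
tiltof(w,{"face":(250,142,390,155),"slideL":(280,183,295,220),"slideMid":(300,183,344,205)})
cv2.imwrite("pics/w12c.png",crop(w,230,115,180,115,4,''))
```

```text
[0.61542082 0.05260827 0.12438356] [ 0.03563745  0.41729551 -1.87644312] [-0.01916938  0.18961357  0.02119978]
face 1537 median h -0.7 slope x,y rad [-0.553  0.001] rng 50.7 56.1
slideL 553 median h 8.48 slope x,y rad [-0.008 -0.013] rng 10.6 39.1
slideMid 964 median h 8.86 slope x,y rad [-0.011 -0.006] rng 23.1 39.2
```

View pics/w12c.png

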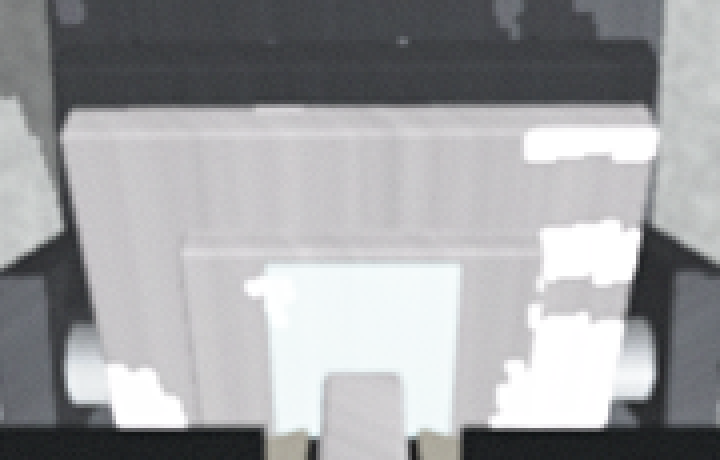

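Run:
```python
from h import *
w=V("pics/w12.npz"); f=lambda x,y:(230+(x+.5)/4-.5,115+(y+.5)/4-.5)
print("face top edge",onface(w,[f(63,135),f(360,132),f(658,129)]).round(1).tolist())
print("slide top edge",onface(w,[f(185,254),f(360,253),f(540,253)],.0087).round(1).tolist())
```

```text
face top edge [[55.0, 39.7], [55.2, 0.4], [55.6, -39.2]]
slide top edge [[41.8, 23.8], [41.8, 0.4], [41.7, -23.7]]
```

>>> step_arm(series=[[[0.0,0,0,0,0],[0.0,0.0004,-0.0001,-0.0009,0],[0.0,0.0008,-0.0002,-0.0018,0],[0.0,0.0012,-0.0003,-0.0027,0],[0.0,0.0016,-0.0004,-0.0036,0],[0.0,0.0016,-0.0004,-0.0036,0],[0.0,0.0016,-0.0004,-0.0036,0]]], squeeze=30)

```text
clock: 18.43
position: [0.6167, 0.0523, 0.1207]
ee_rot: [3.112, -0.367, 0.005]
force: [-2.1, -1.1, 1.9]
width: 0.128
```

Run:
```python
from h import *
s=observe(); print(s['position'],s['force'],s['ft_torque'],s['force']@N)
w=snap("wrist","w13")
tiltof(w,{"face":(250,152,390,165),"slideL":(280,183,295,220),"slideMid":(300,183,344,205)})
cv2.imwrite("pics/w13c.png",crop(w,230,115,180,115,4,''))
```

```text
[0.61666625 0.05230416 0.12071208] [-2.12727442 -1.12917592  1.93862707] [ 0.18908274  0.60728657 -0.02090062] 2.515190148315152
face 1810 median h -1.54 slope x,y rad [0.033 0.001] rng 45.5 54.4
slideL 553 median h 4.6 slope x,y rad [-0.011 -0.008] rng 10.9 38.4
slideMid 966 median h 4.99 slope x,y rad [-0.001 -0.005] rng 22.6 38.8
```

View pics/w13c.png

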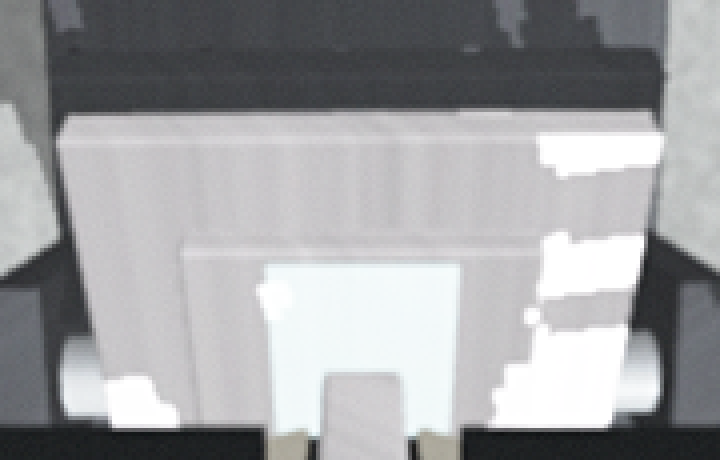

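Run:
```python
from h import *
w=V("pics/w13.npz"); f=lambda x,y:(230+(x+.5)/4-.5,115+(y+.5)/4-.5)
print("face top edge",onface(w,[f(60,145),f(360,140),f(662,135)],-.0015).round(1).tolist())
print("slide top edge",onface(w,[f(185,255),f(360,254),f(540,253)],.0047).round(1).tolist())
print("slide bottom edge",onface(w,[f(185,239),f(360,237),f(538,236)],-.0015).round(1).tolist())
g=cv2.cvtColor(w.im,cv2.COLOR_RGB2GRAY).astype(int)
for u in (285,300,350): print(u,g[140:184,u].tolist())
```

```text
face top edge [[54.5, 39.6], [55.0, 0.4], [55.7, -39.1]]
slide top edge [[41.2, 23.8], [41.2, 0.4], [41.3, -23.7]]
slide bottom edge [[39.6, 24.7], [39.8, 0.4], [39.8, -24.4]]
285 [63, 61, 84, 146, 197, 201, 202, 198, 205, 211, 210, 205, 198, 197, 198, 199, 197, 197, 197, 200, 199, 199, 198, 199, 200, 201, 200, 199, 199, 199, 201, 200, 203, 206, 201, 198, 202, 209, 213, 205, 199, 199, 200, 199]
300 [63, 64, 95, 157, 194, 198, 201, 203, 207, 216, 215, 205, 202, 201, 202, 202, 202, 203, 202, 202, 203, 202, 204, 204, 204, 205, 203, 205, 203, 200, 201, 203, 204, 205, 200, 197, 200, 209, 213, 205, 211, 236, 247, 247]
350 [60, 74, 146, 206, 201, 195, 192, 193, 202, 209, 203, 196, 195, 194, 196, 196, 196, 194, 196, 192, 196, 195, 193, 194, 194, 195, 193, 197, 196, 195, 194, 196, 198, 198, 192, 193, 199, 209, 212, 204, 196, 198, 198, 199]
```

Run:
```python
from h import *
w=V("pics/w13.npz"); f=lambda x,y:(230+(x+.5)/4-.5,115+(y+.5)/4-.5)
for u in(288,335):
    vv=np.arange(146,186); r=w.rays(np.c_[np.full(len(vv),u),vv]); P=w.p+r*w.d[vv,u][:,None]-C
    print(u,[(int(a),round(x*1000,1),round(h*1000,1)) for a,x,h in zip(vv,P@X,P@N) if a<153 or a>170])
print("fin base",onface(w,[f(325,376),f(365,376),f(402,376)],.0047).round(1).tolist())
```

```text
288 [(146, np.float64(55.3), np.float64(-5.0)), (147, np.float64(54.6), np.float64(-5.1)), (148, np.float64(55.3), np.float64(-2.8)), (149, np.float64(54.9), np.float64(-2.4)), (150, np.float64(55.1), np.float64(-1.1)), (151, np.float64(53.9), np.float64(-2.1)), (152, np.float64(53.7), np.float64(-1.5)), (171, np.float64(41.7), np.float64(-1.5)), (172, np.float64(41.6), np.float64(-0.8)), (173, np.float64(41.1), np.float64(-0.4)), (174, np.float64(41.0), np.float64(0.3)), (175, np.float64(41.6), np.float64(2.2)), (176, np.float64(40.6), np.float64(1.7)), (177, np.float64(41.5), np.float64(3.9)), (178, np.float64(40.7), np.float64(3.7)), (179, np.float64(40.2), np.float64(3.9)), (180, np.float64(40.6), np.float64(5.5)), (181, np.float64(39.8), np.float64(5.2)), (182, np.float64(38.9), np.float64(4.9)), (183, np.float64(37.4), np.float64(3.7)), (184, np.float64(36.8), np.float64(3.8)), (185, np.float64(37.4), np.float64(5.6))]
335 [(146, np.float64(55.1), np.float64(-5.2)), (147, np.float64(55.0), np.float64(-4.2)), (148, np.float64(55.3), np.float64(-2.6)), (149, np.float64(54.6), np.float64(-2.7)), (150, np.float64(54.3), np.float64(-2.3)), (151, np.float64(54.5), np.float64(-0.9)), (152, np.float64(53.4), np.float64(-1.7)), (171, np.float64(41.8), np.float64(-1.2)), (172, np.float64(40.9), np.float64(-1.6)), (173, np.float64(41.2), np.float64(-0.2)), (174, np.float64(41.5), np.float64(1.3)), (175, np.float64(40.3), np.float64(0.4)), (176, np.float64(41.3), np.float64(2.9)), (177, np.float64(40.5), np.float64(2.7)), (178, np.float64(41.1), np.float64(4.5)), (179, np.float64(40.8), np.float64(5.0)), (180, np.float64(39.8), np.float64(4.5)), (181, np.float64(39.1), np.float64(4.4)), (182, np.float64(38.9), np.float64(5.1)), (183, np.float64(38.2), np.float64(5.0)), (184, np.float64(37.2), np.float64(4.7)), (185, np.float64(37.2), np.float64(5.5))]
fin base [[19.6, 5.6], [19.5, -0.3], [19.5, -5.7]]
```

The face has sunk about 1.5 mm and the slide is flush, with its centre about 0.5 mm from the middle. Now I press to about 4 mm.

>>> step_arm(series=[[[0.0,0.0004,-0.0001,-0.0009,0],[0.0,0.0008,-0.0002,-0.0018,0],[0.0,0.0012,-0.0003,-0.0027,0],[0.0,0.0012,-0.0003,-0.0027,0],[0.0,0.0012,-0.0003,-0.0027,0],[0.0,0.0012,-0.0003,-0.0027,0]]])

```text
clock: 18.98
position: [0.6179, 0.052, 0.1181]
ee_rot: [3.112, -0.367, 0.005]
force: [-3.3, 0.4, 4.1]
width: 0.127
```

Run:
```python
from h import *
s=observe(); print(s['clock'],s['position'],s['force'],s['ft_torque'],s['force']@N)
w=snap("wrist","w14")
tiltof(w,{"face":(250,155,390,168),"faceL":(260,180,274,215),"slideL":(280,183,295,220),"slideMid":(300,183,344,205)})
cv2.imwrite("pics/w14c.png",crop(w,230,115,180,115,4,''))
```

```text
18.9833 [0.61785262 0.05204844 0.1180909 ] [-3.34589647  0.41735946  4.11386242] [0.24188096 0.75479783 0.07462043] 5.13410711294755
face 1814 median h -4.36 slope x,y rad [0.027 0.002] rng 43.6 52.5
faceL 490 median h -4.22 slope x,y rad [-0.    -0.009] rng 9.4 36.7
slideL 550 median h 1.75 slope x,y rad [-0.009 -0.013] rng 10.7 38.8
slideMid 965 median h 2.13 slope x,y rad [-0.007 -0.001] rng 22.7 39.1
```

View pics/w14c.png

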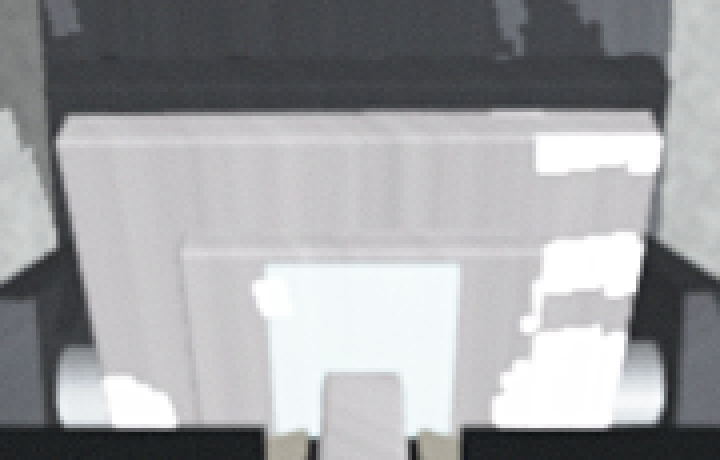

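Run:
```python
from h import *
a=snap("scene","s15");b=snap("side","d15"); w=snap("wrist","w15")
s=observe(); print(s['clock'],s['position'],s['force'],s['force']@N,np.abs(s['dq']).max(),s['width'])
tiltof(w,{"face":(250,155,390,168),"faceL":(260,180,274,215),"slideL":(280,183,295,220),"slideMid":(300,183,344,205)})
f=lambda x,y:(230+(x+.5)/4-.5,115+(y+.5)/4-.5)
print(onface(w,[f(185,255),f(540,253)],.0017).round(1).tolist())
```

```text
19.1833 [0.61783782 0.05202789 0.11805438] [-3.47123592  1.16019613  5.1657892 ] 6.212702725939494 0.0015963099724276798 0.12605211738904815
face 1808 median h -4.37 slope x,y rad [0.027 0.001] rng 43.5 52.7
faceL 488 median h -4.25 slope x,y rad [0.001 0.008] rng 9.7 36.5
slideL 552 median h 1.75 slope x,y rad [-0.015 -0.013] rng 10.7 38.4
slideMid 968 median h 2.09 slope x,y rad [-0.002 -0.005] rng 22.4 38.9
[[41.1, 23.8], [41.2, -23.7]]
```

View pics/d15.png

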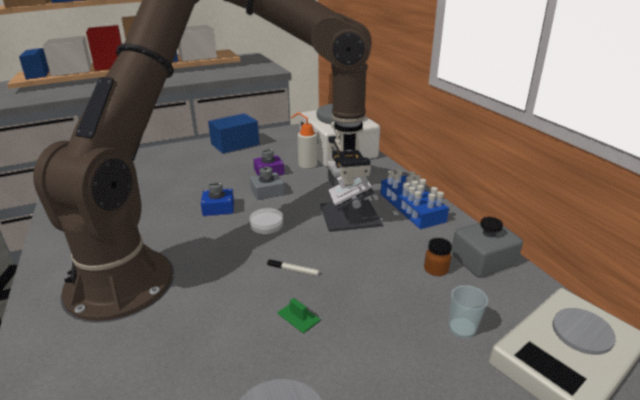

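View pics/s15.png

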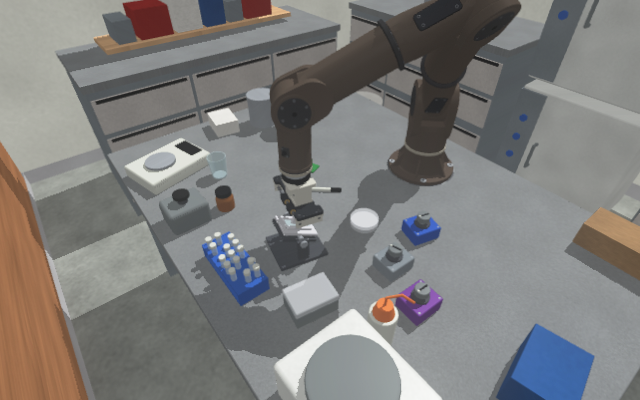

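Nothing else has moved: the marker (293,267), green slide (299,314), beaker and jar in the side view are where they were. The slide sits flush, the face is down about 4.3 mm, and the arm is steady. Handing in.

```bash
python3 -c "
from cell import arm; print(arm.sign_off())"
```

```text
the job is handed in; nothing more can be done
None
```

I pressed the grey stop head to its bottom and let it spring up, then turned it clockwise to its end and let go. I then seated the aluminium slide on the stage face and handed in while still holding it pressed. It took 19.2 s of the 64 s.

**Stop button:**
- At the bottom the wrist read 24 N, against the spring's 5 N.
- The turn was about 67° (1.17 rad) and ended at 0.27 N m, well above the 0.04 friction. That fits the 1.25 rad hard end, though I could not read the joint itself.

**Getting the tilt:** the moves can only spin the tool about vertical. I lowered the slide's upper end onto the face with a light grip, so it pivoted in the fingers to match the slope, measured at about 0.43 rad. It slid about 6.5 mm downslope while doing this. I firmed the grip, lifted it slightly, moved it back up and pressed along the face normal.

**Last checks:**

| Check | Result |
|---|---|
| Face sunk, by depth picture | about 4.3 mm |
| Face sunk, by wrist force | 5 to 6 N along the normal, about 7 to 8 N with the slide's weight taken off: about 4 to 5 mm |
| Tilt mismatch, slide to face | about 0.01 rad |
| Sideways off-centre | under 0.5 mm |
| Squareness | within about 0.3° |
| Up-slope off-centre | edge and depth readings say about 1 mm high; the fin base, read just before the last press, said 0.5 mm low |

The arm was still when I handed in. The other things on the bench looked unmoved in the two outside camera views.

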